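Return the green remote to its sprung charging cradle

TASK

Put the remote control with the green band back into its own cradle, the one with the green labels, ready to charge: buttons up, its charging nose under the hood against the sprung pusher, and its tail dropped fully home behind the front lip so that it lies flat on the cradle floor, held by the spring. Leave the other two remotes, the cups with their saucers, the tin and the canister where they are, and let go.

Things in the scene. Friction and masses are not known exactly. Their poses are not given: they have to be found in the camera images.
- remote_green: Remote control to be returned, black bar 170 (x) x 46 (y) x 24 (z) mm, 160 g or so, lying buttons up on the table, with a green band 22 mm wide around it, centred 50 mm from the middle towards its tail. Origin: centre of its underside; x points to the nose (steel charging contacts), -x to the tail, z up out of the buttons.
- cradle_green: Fixed white cradle with green labels (hood top and back, front lip), one of three alike, side by side in any order on a dark wooden board; 223 x 64 mm, 54 mm high. Origin: on its underside, 8 mm above the table; x points from the front lip to the hood, z up. Floor top at z = 10 mm. Between x = -70 and 60 mm the sides are open for fingers.
- lip_green (a point): Middle of the inner top edge of the green cradle's front lip (cradle x = -88, z = 22 mm: 12 mm above the floor). The lip is 10 mm thick. A corner guide of the same height runs 18 mm from it towards the hood at each side; they stand 52 mm apart.
- hood_green (a point): Middle of the front edge of the green hood's ceiling (cradle x = 60, z = 48 mm: 38 mm above the floor). Hood: a box open to the front, 52 mm wide inside, 65 mm deep, roof 4 mm thick. It is only 148 mm from the lip, so the 170 mm remote cannot be lowered level: nose in first under the hood with the tail raised, push against the pusher, lower the tail.
- seat_green (a point): Point on the floor of the green cradle where the origin of the remote rests when it is home (the cradle's x = -3, z = 10 mm); axes as the cradle's.
- pusher_green (a joint): Sprung pusher inside the green hood, in m pushed in: 0 at rest (its upright face, 44 mm wide and from z = 12 to 40 mm, then at x = 74 mm in the cradle's frame), 0.008 with a remote home against the lip, 0.018 at the end of its travel. About 3.5 N at 0 to 10 N at the end. The tail clears the lip only beyond about 0.008.
- remote_blue: The same remote but with a blue band, lying loose on the table near the green one; leave it. Origin and axes as the green one.
- remote_orange: The same remote but with an orange band, already home in the orange cradle; leave it. Origin and axes as the green one.
- cradle_blue: The cradle with blue labels, empty; the same shape and axes as the green one.
- cradle_orange: The cradle with orange labels, holding the orange remote; the same shape and axes as the green one.
- cup_a: Blue ceramic cup, 72 mm across, 65 mm high, standing on a white saucer 140 mm across; origin: centre of its underside.
- cup_b: Second cup on its saucer, the same.
- tin: Pink tin, 80 mm across, 70 mm high; origin: centre of its underside.
- canister: White and green canister, 84 mm across, 120 mm high; origin: centre of its underside.
- nose_green (a point): Middle of the lower edge of the green remote's nose (85 mm along x from its origin).

How it is judged:
By the outcome, as a careful person would: the job done as asked, in the order asked, and still so for the second after the job is handed in, with the robot touching nothing.
It also fails if it takes over 42 s, if anything falls off the work surface, if the arm or the gripper's body presses on something with over 40 N, if the wrist force passes 120 N, or if a joint passes its speed limit or range.

ROBOT

A 6-joint arm with a two-finger parallel gripper is mounted at the origin on the work surface. World frame = base frame: x ahead of the robot, y to its left, z up, the work surface at z = 0. Lengths are in m, angles in degrees, forces in N, time in s.
With the tool pointing down it reaches from about 0.35 to 0.775 m from the base axis. Payload 7.3 kg.
Tool frame: the origin (TCP) lies at the very end of the fingers, on their centre line; the grasp point (between the pads) lies 19 mm behind it (hold_point_z is the distance from the TCP to the grasp point, in m); z points along the fingers, y is the line along which they close (so a half turn about z gives the same grasp; the last joint's range is limited). The gripper opens to 92 mm and grips with 3 to 60 N. Pads are 19 mm wide; open, the fingers measure 130 mm over their backs; the gripper's body (75 mm by 190 mm) begins 47 mm behind the grasp point.
Start: joints at [58.843, 19.595, 87.324, -0, 73.075, -8.365], TCP at [0.203, 0.484, 0.227] pointing down, gripper open.
Joint ranges: [-145.02, 145.02], [-44.19, 115.74], [2.07, 154.8], [-57.11, 237.11], [16.16, 152.29], [-177.93, 177.93]. Speed limits (degrees/s): [147.25, 147.25, 180, 180, 180, 180].

INTERFACE

Orientations are given as a 3x3 rotation matrix whose columns are the frame's x, y, z axes.
In Python, from rig import * gives the robot as it stands. The module is installed in compiled form; this text tells all that it offers.
- The arm moves only by the tool arm_command, never from a script. Its argument "commands" is a list of rows, each a list of 4 numbers: the shift along the world's x, y, z scaled (see below), then the turn about the world's z scaled (see below). A call has 1 to 20 rows; each row shifts and turns the commanded pose from where the row before left it; what a row does not reach is not made up. The controller multiplies each number of a shift by 20 mm and each number of a turn by 2 pi rad. A row lasts 1/12 s, in which the tool goes at most 41.7 mm and 7.16 degrees, less where a joint would pass 70% of its speed; a pose out of reach is approached as far as the arm can. A call with a number of a shift or a turn outside -1 to 1 is refused whole. A call with a gripper value outside its range is refused whole. "hand" is the opening, from 0 (shut) to 1 (fully open), set as the call begins (left out, the last holds). The fingers move at their own pace and stop on an object; "newtons" is the grip in N (left out, the last holds). Time passes only in rows, so rows that do not move let the fingers close. It gives the time, the measured TCP pose, the force, the opening and the grip force at its end, in the units of the state.
- get_state(): the state, without advancing time (a new reading comes with each control period).
- camera(name): name is "side" or "top"; returns the picture (420x560x3 uint8, red, green, blue); there is no depth.
- camera_params(name): a dict with "camera_matrix" (3x3 intrinsics, pixels), "world_from_camera" (4x4, takes a point from camera to world coordinates). Camera axes: x right, y down, z forward; pixel columns grow to the right and rows downward; lengths in m; the calibration is good to about 2 mm. A picture is of the moment at which its call begins. camera_params takes no time and is no camera call.
- job_done(): hands the job in; it is judged then, once.
The state is a dict: "time": time; "joint_pos": joint angles; "joint_vel": joint speeds; "joint_torque": joint torques, N m; "tool_pos": TCP position; "ee_rot": TCP orientation; "wrist_force": force on the tool from outside, world axes, zero at the start; "moment": the same for the moment, N m; "grip_width": finger opening in m; "grasp_force": force on a finger pad.
Only numpy, scipy, OpenCV 4.12 (cv2) and the standard library are available. Lean on these libraries where they do the work, as an engineer would, in place of code of your own. Each camera call takes 0.05 s, during which the arm holds its last target. There are 200 camera calls.

## Working session

There is one attempt and no reset: what is moved stays moved. The work goes in short steps, Python scripts to look and compute and a tool call to move; the robot and the scene stay as the last step left them, time stands still between calls to the robot, and variables do not carry over. Pictures are saved under pics/ and viewed, at most 10 in all, crops included, and the job is handed in when it is done.

Besides the shell and the picture viewer there is one more tool, called by a JSON object that holds its "method" and its "body", one argument or row to a line. arm_command: Moves the arm, as the interface text tells. Its arguments: {"type":"object","properties":{"commands":{"type":"array"},"hand":{"type":"number"},"newtons":{"type":"number"}},"required":["commands"]}

```bash
mkdir -p pics
python3 - <<'E'
from rig import *
import cv2,numpy as np
for n in("top","side"):
    im=camera(n); cv2.imwrite(f"pics/{n}0.png",im[:,:,::-1]); p=camera_params(n); print(n,np.round(p["camera_matrix"],1).tolist(),np.round(p["world_from_camera"],4).tolist())
s=get_state(); print(s["time"],s["tool_pos"],np.round(s["ee_rot"],3).tolist(),s["grip_width"],s["wrist_force"])
E
```

```text
top [[456.3, 0.0, 273.8], [0.0, 456.3, 206.5], [0.0, 0.0, 1.0]] [[-0.0022, -0.9883, 0.1524, 0.3317], [-1.0, 0.0033, 0.007, -0.0615], [-0.0074, -0.1524, -0.9883, 1.4463], [0.0, 0.0, 0.0, 1.0]]
side [[450.9, 0.0, 287.3], [0.0, 450.9, 209.8], [0.0, 0.0, 1.0]] [[0.934, -0.2496, 0.2558, 0.2341], [-0.3573, -0.6619, 0.659, -0.8895], [0.0048, -0.7068, -0.7074, 0.9625], [0.0, 0.0, 0.0, 1.0]]
0.1 [0.20318502 0.48370316 0.22610519] [[-0.922, 0.387, -0.001], [0.387, 0.922, -0.001], [0.0, -0.001, -1.0]] 0.09170566816761362 [ 0.80795214 -0.37846692 -0.48653181]
```

View pics/top0.png

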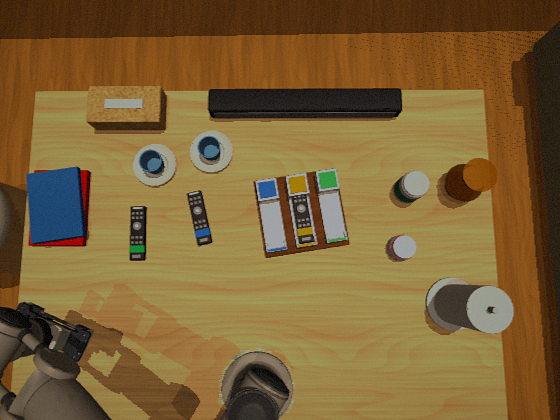

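View pics/side0.png

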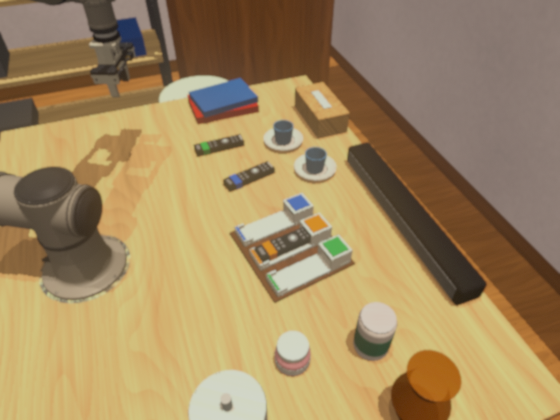

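The top view shows the green remote at about (137,233), nose up with its band at (137,249). The green cradle is the rightmost, with its hood at (328,180) and lip at (337,238). The side view agrees: green remote at (219,145), green hood at (335,248), green lip at (275,283). Next I measure.

```bash
cat > h.py <<'E'
from rig import *
import cv2,numpy as np
def ray(n,uv,z):
    p=camera_params(n);T=np.array(p["world_from_camera"]);d=T[:3,:3]@np.linalg.solve(p["camera_matrix"],[*uv,1.]);o=T[:3,3]
    return o+d*(z-o[2])/d[2]
def proj(n,X):
    p=camera_params(n);T=np.linalg.inv(p["world_from_camera"]);c=np.array(p["camera_matrix"])@(T[:3,:3]@np.array(X)+T[:3,3]);return c[:2]/c[2]
def blobs(im,lo,hi,amin=6):
    m=cv2.inRange(cv2.cvtColor(im,cv2.COLOR_RGB2HSV),lo,hi)
    n,l,s,c=cv2.connectedComponentsWithStats(m)
    return [(s[i][4],c[i],s[i][:4],l==i) for i in range(1,n) if s[i][4]>=amin]
COL=dict(green=((45,110,50),(80,255,255)),blue=((105,130,60),(125,255,255)),orange=((8,190,120),(26,255,255)))
E
python3 - <<'E'
from h import *
for n in("top","side"):
    im=camera(n)
    for k,v in COL.items():
        for b in blobs(im,*v):
            if b[0]<600: print(n,k,b[0],np.round(b[1],1),b[2].tolist())
im=cv2.cvtColor(camera("top"),cv2.COLOR_RGB2BGR)
c=cv2.resize(im[160:265,110:360],None,fx=3.2,fy=3.2,interpolation=cv2.INTER_CUBIC);cv2.imwrite("pics/c1.png",c)
sd=cv2.cvtColor(camera("side"),cv2.COLOR_RGB2BGR)
cv2.imwrite("pics/c2.png",cv2.resize(sd[185:300,220:370],None,fx=5,fy=5,interpolation=cv2.INTER_CUBIC))
E
```

```text
top green 248 [327.4 179.4] [319, 171, 18, 18]
top green 30 [337.1 239.1] [329, 237, 17, 5]
top green 121 [136.6 248.4] [129, 245, 16, 8]
top blue 247 [266.8 188.9] [258, 181, 18, 17]
top blue 108 [202.1 232.2] [195, 228, 15, 10]
top blue 29 [276.9 248.8] [268, 247, 18, 4]
top orange 64 [522.9  39.8] [518, 31, 11, 20]
top orange 9 [525.   32.9] [524, 31, 3, 4]
top orange 6 [534.3  31.2] [532, 31, 5, 2]
top orange 15 [541.7  32. ] [539, 31, 6, 3]
top orange 9 [532.3  34.9] [531, 33, 4, 4]
top orange 6 [538.5  36.7] [536, 36, 6, 2]
top orange 10 [521.8  47.1] [520, 46, 4, 3]
top orange 39 [ 4.6 58.5] [3, 48, 6, 22]
top orange 10 [522.6  51.4] [521, 50, 5, 3]
top orange 19 [16.8 94.6] [16, 91, 3, 9]
top orange 238 [297.2 184.1] [289, 176, 18, 17]
top orange 97 [304.3 230.9] [297, 227, 15, 9]
top orange 27 [306.8 244. ] [299, 242, 17, 5]
top orange 336 [  9.2 296.9] [0, 286, 19, 23]
top orange 24 [ 10.4 365. ] [8, 362, 5, 7]
top orange 6 [ 10.7 371.3] [10, 370, 2, 4]
side green 57 [204.8 146.1] [201, 142, 9, 9]
side green 212 [335.  246.1] [325, 238, 21, 17]
side blue 430 [129.5  31.3] [118, 19, 24, 29]
side blue 109 [235.1  84.6] [224, 80, 21, 10]
side blue 9 [299.4 203.8] [298, 202, 4, 4]
side orange 149 [315.5 223.2] [307, 217, 19, 13]
side orange 90 [269.2 247.8] [263, 242, 13, 13]
```

View pics/c1.png

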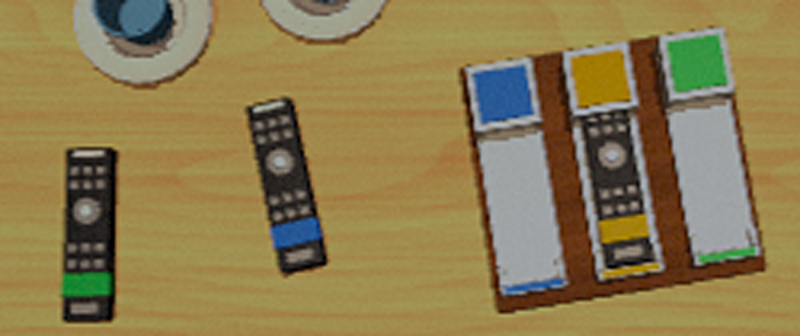

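View pics/c2.png

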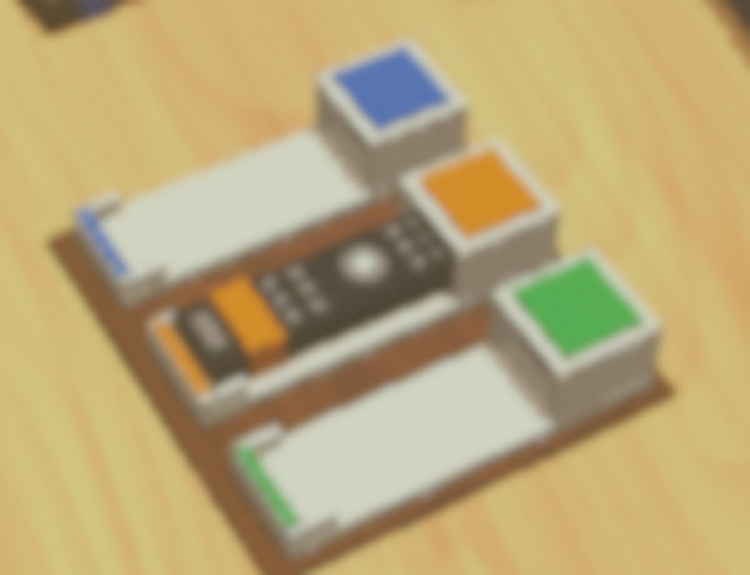

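The crops show all three cradles at the same yaw, with full-width floors. The green remote lies nearly along world x. Now I compute the poses.

Run:
```python
from h import *
im=camera("top")
deg=lambda v:np.degrees(np.arctan2(v[1],v[0]))
H={};L={}
for k,(h,l) in dict(green=((327.4,179.4),(337.1,239.1)),blue=((266.8,188.9),(276.9,248.8)),orange=((297.2,184.1),(306.8,244.0))).items():
    H[k]=ray("top",h,.062);L[k]=ray("top",l,.030);d=H[k]-L[k]
    print(k,H[k].round(4),L[k].round(4),"len",np.hypot(*d[:2]).round(4),"yaw",deg(d).round(2))
print("perp yaw",deg(H['blue']-H['green'])-90,deg(L['blue']-L['green'])-90,"pitch",np.linalg.norm(H['blue']-H['green'])/2)
print("side hood",ray("side",(335,246.1),.062).round(4))
# green remote outline
hsv=cv2.cvtColor(im,cv2.COLOR_RGB2HSV);sub=np.zeros(hsv.shape[:2],bool);sub[198:268,120:156]=1
wood=(hsv[...,0]>8)&(hsv[...,0]<35)&(hsv[...,1]>60)&(hsv[...,2]>90)
m=(sub&~wood).astype(np.uint8);m=cv2.morphologyEx(m,cv2.MORPH_CLOSE,np.ones((5,5)))
c=max(cv2.findContours(m,0,2)[0],key=cv2.contourArea)
mm=cv2.drawContours(m*0,[c],-1,1,-1);ys,xs=np.nonzero(mm);print("bbox",xs.min(),xs.max(),ys.min(),ys.max(),len(xs))
W=np.array([ray("top",(x,y),.018)[:2] for x,y in zip(xs,ys)])
r=cv2.minAreaRect((W*1000).astype(np.float32));print(r)
e,v=np.linalg.eigh(np.cov(W.T));print("mean",W.mean(0).round(4),deg(v[:,1]).round(2))
b=ray("top",(136.6,248.4),.024);print("band",b.round(4), "side band",ray("side",(204.8,146.1),.02).round(4))
```

```text
green [ 0.6296 -0.2177  0.062 ] [ 0.4472 -0.2476  0.03  ] len 0.1848 yaw 9.3
blue [ 0.6004 -0.0301  0.062 ] [ 0.4177 -0.0606  0.03  ] len 0.1852 yaw 9.5
orange [ 0.6151 -0.1241  0.062 ] [ 0.4323 -0.1534  0.03  ] len 0.1852 yaw 9.1
perp yaw 8.859903332953806 8.977348611489845 pitch 0.0949338286308053
side hood [ 0.6284 -0.22    0.062 ]
bbox 129 146 206 260 862
((470.0299377441406, 378.01220703125), (171.04031372070312, 51.00663757324219), 1.1398746967315674)
mean [0.4685 0.3774] -178.82
band [0.4205 0.3767 0.024 ] side band [0.4201 0.3774 0.02  ]
```

{"method": "arm_command", "body": {
  "commands": [
    [0.906,-0.446,-0.417,0.00553],
    [0.906,-0.446,-0.417,0.00553],
    [0.906,-0.446,-0.417,0.00553],
    [0.906,-0.446,-0.417,0.00553],
    [0.906,-0.446,-0.417,0.00553],
    [0.906,-0.446,-0.417,0.00553],
    [0.906,-0.446,-0.417,0.00553],
    [0.906,-0.446,-0.417,0.00553],
    [0.906,-0.446,-0.417,0.00553],
    [0.906,-0.446,-0.417,0.00553],
    [0.906,-0.446,-0.417,0.00553],
    [0.906,-0.446,-0.417,0.00553],
    [0,0,0,0],
    [0,0,0,0]
  ],
  "hand": 1,
  "newtons": 5
}}

```text
time: 1.52
tool_pos: [0.4211, 0.3764, 0.126]
ee_rot: [[-1.0, -0.017, -0.001], [-0.017, 1.0, -0.001], [0.001, -0.001, -1.0]]
wrist_force: [0.7, 0.2, 0.4]
grip_width: 0.0918
grasp_force: 0.0
```

{"method": "arm_command", "body": {
  "commands": [
    [0,0,-1,0],
    [0,0,-1,0],
    [0,0,-1,0],
    [0,0,-1,0],
    [0,0,-1,0],
    [0,0,-0.5,0],
    [0,0,-0.5,0],
    [0,0,-0.1,0],
    [0,0,0,0]
  ]
}}

```text
time: 2.27
tool_pos: [0.4206, 0.3773, 0.0047]
ee_rot: [[-1.0, -0.019, -0.0], [-0.019, 1.0, -0.0], [0.0, 0.0, -1.0]]
wrist_force: [-0.1, -0.7, -0.4]
grip_width: 0.0914
grasp_force: 0.0
```

{"method": "arm_command", "body": {
  "commands": [
    [0,0,0,0],
    [0,0,0,0],
    [0,0,0,0],
    [0,0,0,0],
    [0,0,0,0],
    [0,0,0,0],
    [0,0,0,0],
    [0,0,0,0],
    [0,0,0,0]
  ],
  "hand": 0,
  "newtons": 6
}}

```text
time: 3.02
tool_pos: [0.4208, 0.377, 0.0047]
ee_rot: [[-1.0, -0.019, 0.0], [-0.019, 1.0, 0.0], [-0.0, 0.0, -1.0]]
wrist_force: [-0.4, 0.2, 0.8]
grip_width: 0.0463
grasp_force: 6.0
```

{"method": "arm_command", "body": {
  "commands": [
    [0,0,0.15,0],
    [0,0,0.15,0],
    [0,0,0.15,0],
    [0,0,0.15,0],
    [0,0,0.15,0],
    [0,0,0.15,0],
    [0,0,0.15,0],
    [0,0,0.15,0],
    [0,0,0,0],
    [0,0,0,0]
  ]
}}

```text
time: 3.85
tool_pos: [0.421, 0.3771, 0.029]
ee_rot: [[-1.0, -0.019, 0.001], [-0.019, 1.0, 0.0], [-0.001, 0.0, -1.0]]
wrist_force: [0.3, -0.1, -0.7]
grip_width: 0.0461
grasp_force: 6.0
```

Run:
```python
from h import *
s=get_state();print(s["wrist_force"],s["moment"])
sd=camera("side");cv2.imwrite("pics/c3.png",cv2.resize(sd[90:190,150:290,::-1],None,fx=5,fy=5,interpolation=cv2.INTER_CUBIC))
```

```text
[ 0.33472116 -0.07248478 -0.6591469 ] [ 0.0563064  -0.01809528  0.04184536]
```

View pics/c3.png

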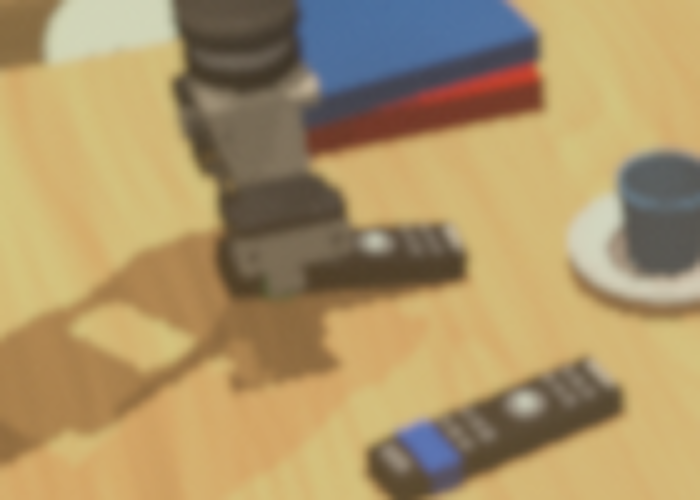

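The tail is raised, and the nose at about (465,265) in the crop still rests on the table. Now I grip firmly and lift.

{"method": "arm_command", "body": {
  "commands": [
    [0,0,0,0],
    [0,0,0,0],
    [0,0,0,0],
    [0,0,0.5,0],
    [0,0,1,0],
    [0,0,1,0],
    [0,0,1,0],
    [0,0,1,0],
    [0,0,1,0],
    [0,0,0.5,0],
    [0,0,0,0],
    [0,0,0,0]
  ],
  "newtons": 50
}}

```text
time: 4.9
tool_pos: [0.4207, 0.3769, 0.1487]
ee_rot: [[-1.0, -0.019, 0.0], [-0.019, 1.0, 0.0], [-0.0, 0.0, -1.0]]
wrist_force: [0.6, -0.7, -1.1]
grip_width: 0.0459
grasp_force: 50.0
```

Run:
```python
from h import *
s=get_state();print(s["wrist_force"],s["moment"],s["tool_pos"])
sd=camera("side");cv2.imwrite("pics/c4.png",cv2.resize(sd[40:160,150:290,::-1],None,fx=5,fy=5,interpolation=cv2.INTER_CUBIC))
# expected nose top-edge pixel for pitch angles
t=s["tool_pos"];g=np.array([t[0],t[1],t[2]-.029+.0047+.024-.0047-0.0])
for a in(0,5,10,15,20):
    r=np.radians(a);piv=np.array([t[0],t[1],t[2]+.007]);# pivot ~12mm above underside
    X=np.array([np.cos(r),.02,-np.sin(r)]);Z=np.array([np.sin(r),0,np.cos(r)])
    for h in(.012,-.012):
        p=piv+.135*X+h*Z+np.array([0,-.023,0]);print(a,h,((proj("side",p)-[150,40])*5).round(0),end=" ")
    print()
```

```text
[ 0.5574105  -0.73258963 -1.10345914] [0.0127859  0.1155393  0.02502917] [0.42067416 0.37686846 0.14865052]
0 0.012 [458. 321.] 0 -0.012 [460. 353.] 
5 0.012 [460. 337.] 5 -0.012 [459. 369.] 
10 0.012 [460. 352.] 10 -0.012 [457. 384.] 
15 0.012 [459. 368.] 15 -0.012 [453. 400.] 
20 0.012 [457. 384.] 20 -0.012 [447. 415.]
```

View pics/c4.png

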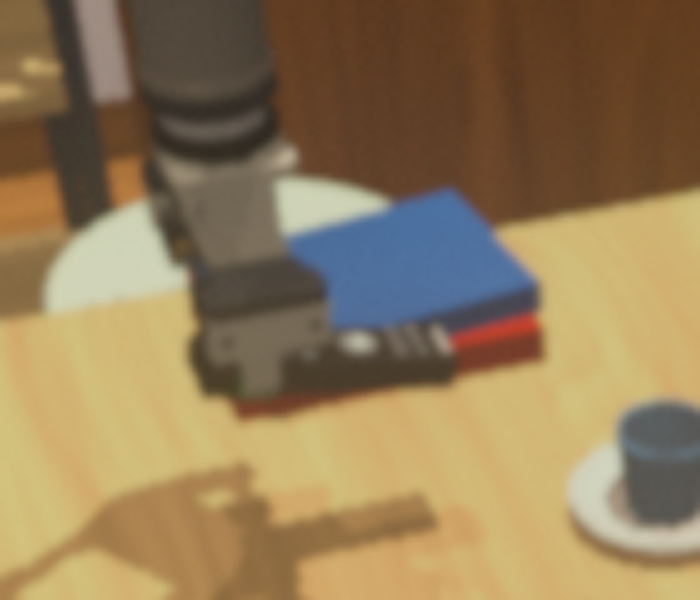

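The near nose corner at about (452,352) in the crop matches the 10° projection, so the remote is held at 10° nose-down. Now I carry it across.

{"method": "arm_command", "body": {
  "commands": [
    [0.015,-0.5,0,0.0007],
    [0.015,-0.98,0,0.0007],
    [0.015,-0.98,0,0.0007],
    [0.015,-0.98,0,0.0007],
    [0.015,-0.98,0,0.0007],
    [0.015,-0.98,0,0.0007],
    [0.015,-0.98,0,0.0007],
    [0.015,-0.98,0,0.0007],
    [0.015,-0.98,0,0.0007],
    [0.015,-0.98,0,0.0007],
    [0.015,-0.98,0,0.0007],
    [0.015,-0.98,0,0.0007],
    [0.015,-0.98,0,0.0007],
    [0.015,-0.98,0,0.0007],
    [0.015,-0.98,0,0.0007],
    [0.015,-0.98,0,0.0007]
  ]
}}

```text
time: 6.28
tool_pos: [0.4244, 0.0715, 0.1476]
ee_rot: [[-0.996, -0.09, -0.003], [-0.09, 0.996, -0.0], [0.003, 0.0, -1.0]]
wrist_force: [0.9, -0.1, -2.6]
grip_width: 0.0453
grasp_force: 50.0
```

{"method": "arm_command", "body": {
  "commands": [
    [0.015,-0.98,0,0.0007],
    [0.015,-0.98,0,0.0007],
    [0.015,-0.98,0,0.0007],
    [0.015,-0.98,0,0.0007],
    [0.015,-0.98,0,0.0007],
    [0.015,-0.98,0,0.0007],
    [0.015,-0.98,0,0.0007],
    [0.015,-0.98,0,0.0007],
    [0.015,-0.98,0,0.0007],
    [0.015,-0.98,0,0.0007],
    [0.015,-0.98,0,0.0007],
    [0.015,-0.98,0,0.0007],
    [0.015,-0.98,0,0.0007],
    [0.015,-0.98,0,0.0007],
    [0.015,-0.98,0,0.0007],
    [0.015,-0.98,0,0.0007],
    [0,-0.48,0,0],
    [0,0,0,0],
    [0,0,0,0],
    [0,0,0,0]
  ]
}}

```text
time: 7.95
tool_pos: [0.4299, -0.2491, 0.1482]
ee_rot: [[-0.987, -0.159, -0.001], [-0.159, 0.987, 0.001], [0.001, 0.002, -1.0]]
wrist_force: [0.1, 0.7, -1.8]
grip_width: 0.0455
grasp_force: 50.0
```

Run:
```python
from h import *
s=get_state();R=s["ee_rot"];print(s["wrist_force"],s["tool_pos"],np.degrees(np.arctan2(-R[1][0],-R[0][0])))
sd=camera("side")[130:320,170:400,::-1];tp=camera("top")[150:280,240:370,::-1]
a=cv2.resize(sd,None,fx=2,fy=2,interpolation=cv2.INTER_CUBIC);b=cv2.resize(tp,(330,330),interpolation=cv2.INTER_CUBIC)
o=np.zeros((380,790,3),np.uint8);o[:380,:460]=a;o[:330,460:]=b;cv2.imwrite("pics/c5.png",o)
```

```text
[ 0.09611689  0.68790052 -1.81104952] [ 0.429879   -0.24910242  0.1481786 ] 9.17310065648605
```

View pics/c5.png

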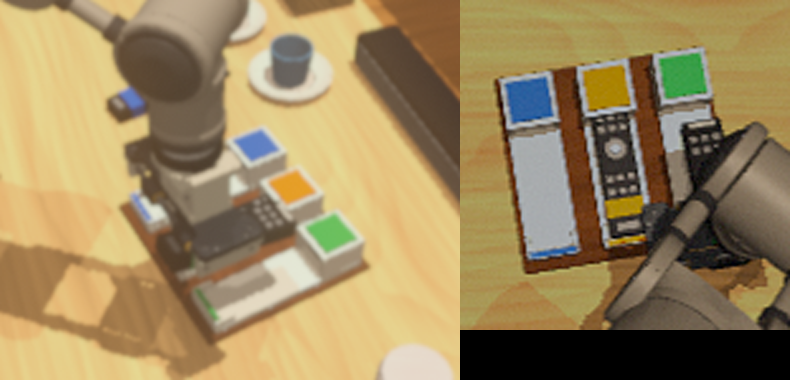

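{"method": "arm_command", "body": {
  "commands": [
    [0,-0.06,-0.8,0],
    [0,0,-0.8,0],
    [0,0,-0.8,0],
    [0,0,-0.8,0],
    [0,0,-0.8,0],
    [0,0,-0.8,0],
    [0,0,0,0],
    [0,0,0,0],
    [0,0,0,0]
  ]
}}

```text
time: 8.8
tool_pos: [0.4309, -0.2513, 0.0535]
ee_rot: [[-0.987, -0.16, 0.001], [-0.16, 0.987, -0.001], [-0.001, -0.001, -1.0]]
wrist_force: [-0.0, -0.1, -2.5]
grip_width: 0.0454
grasp_force: 50.0
```

Run:
```python
from h import *
s=get_state();R=s["ee_rot"];t=s["tool_pos"];y=np.arctan2(-R[1][0],-R[0][0]);print(s["wrist_force"],t,np.degrees(y))
u=np.array([np.cos(y),np.sin(y),0]);v=np.array([-np.sin(y),np.cos(y),0]);k=np.array([0,0,1])
for sg in(1,-1):
    p=t+.1342*u-.0054*k+sg*.023*v
    print("nose top corner L/R",sg,((proj("side",p)-[220,190])*4).round(0),((proj("top",p)-[290,165])*4+[400,0]).round(0))
sd=camera("side")[190:310,220:320+0,::-1];tp=camera("top")[165:265,290:390,::-1]
o=np.zeros((480,800,3),np.uint8);o[:480,:400]=cv2.resize(sd,None,fx=4,fy=4,interpolation=cv2.INTER_CUBIC);o[:400,400:]=cv2.resize(tp,None,fx=4,fy=4,interpolation=cv2.INTER_CUBIC);cv2.imwrite("pics/c6.png",o)
```

```text
[-0.02997521 -0.05381415 -2.52324853] [ 0.43094193 -0.25134462  0.05351626] 9.198772773157156
nose top corner L/R 1 [355. 253.] [536. 150.]
nose top corner L/R -1 [393. 301.] [594. 140.]
```

View pics/c6.png

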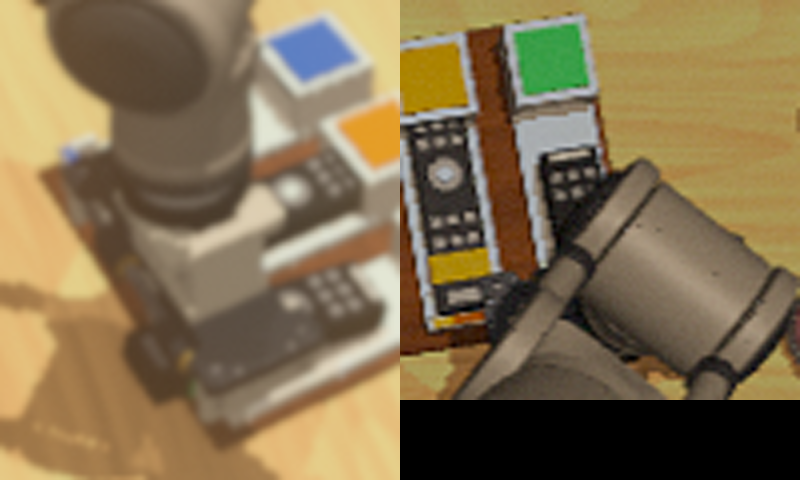

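The nose is in front of the hood, with its corners at about (540,153) and (598,145) in the right panel. I check the lateral alignment numerically.

Run:
```python
from h import *
im=camera("top");g=cv2.cvtColor(im,cv2.COLOR_RGB2GRAY)
s=get_state();t=s["tool_pos"]
a=np.radians(9.1);u=np.array([np.cos(a),np.sin(a),0]);v=np.array([-np.sin(a),np.cos(a),0]);O=np.array([.538,-.233,0])
def lat(row_x,z): # intensity along lateral line at cradle x, height z
    q=np.arange(-.045,.0451,.0015);P=[proj("top",O+row_x*u+w*v+[0,0,z]) for w in q]
    P=np.array(P,np.float32);return q,cv2.remap(g,P[:,0].reshape(1,-1),P[:,1].reshape(1,-1),cv2.INTER_LINEAR)[0]
for x,z in((.05,.018),(.04,.018),(.018,.048),(.010,.049),(.002,.051)):
    q,i=lat(x,z);print(x,z,i.tolist())
```

```text
0.05 0.018 [146, 147, 147, 148, 136, 121, 95, 69, 79, 112, 138, 160, 176, 176, 175, 173, 172, 171, 171, 171, 171, 172, 173, 172, 170, 169, 170, 170, 170, 170, 171, 172, 172, 171, 171, 170, 171, 171, 172, 173, 173, 172, 172, 172, 172, 172, 171, 172, 173, 169, 161, 135, 93, 69, 64, 61, 61, 61, 63, 65, 65]
0.04 0.018 [143, 143, 143, 139, 133, 114, 88, 84, 105, 128, 154, 174, 174, 173, 172, 171, 171, 171, 171, 171, 171, 172, 172, 172, 172, 173, 173, 172, 171, 172, 172, 172, 171, 171, 171, 171, 172, 172, 172, 171, 171, 172, 172, 171, 172, 172, 172, 172, 173, 174, 170, 161, 132, 79, 44, 56, 67, 68, 68, 68, 68]
0.018 0.048 [145, 146, 148, 150, 152, 153, 151, 144, 132, 99, 75, 99, 119, 127, 131, 79, 28, 50, 90, 124, 155, 172, 169, 158, 154, 148, 144, 140, 139, 137, 145, 153, 160, 169, 170, 168, 155, 146, 123, 102, 68, 36, 27, 30, 54, 97, 135, 161, 176, 174, 174, 175, 174, 166, 154, 106, 58, 61, 66, 67, 69]
0.01 0.049 [150, 150, 149, 149, 150, 151, 149, 143, 126, 108, 89, 75, 82, 88, 76, 60, 44, 30, 29, 32, 32, 29, 28, 28, 28, 28, 28, 29, 30, 32, 33, 33, 30, 30, 31, 28, 25, 25, 26, 27, 26, 24, 23, 22, 21, 36, 66, 95, 128, 152, 165, 175, 169, 159, 127, 90, 77, 67, 68, 69, 68]
0.002 0.051 [63, 83, 99, 110, 121, 123, 128, 130, 133, 103, 73, 75, 81, 87, 94, 76, 53, 60, 84, 102, 117, 120, 111, 94, 63, 51, 73, 94, 110, 123, 115, 104, 72, 40, 58, 80, 99, 115, 112, 106, 87, 61, 39, 18, 19, 44, 74, 106, 129, 140, 150, 165, 176, 167, 154, 99, 44, 52, 62, 65, 68]
```

Remote and cradle centre lines agree within about 1 mm. Now the insertion, along the cradle's x axis.

{"method": "arm_command", "body": {
  "commands": [
    [0.3,0.048,-0.05,0],
    [0.3,0.048,-0.05,0],
    [0.3,0.048,0,0],
    [0.3,0.048,0,0],
    [0.3,0.048,0,0],
    [0.3,0.048,0,0],
    [0.3,0.048,0,0],
    [0,0,0,0],
    [0,0,0,0]
  ]
}}

```text
time: 9.7
tool_pos: [0.4726, -0.2445, 0.0505]
ee_rot: [[-0.987, -0.16, -0.0], [-0.16, 0.987, 0.0], [0.0, 0.0, -1.0]]
wrist_force: [-0.5, 0.6, -2.4]
grip_width: 0.0456
grasp_force: 50.0
```

{"method": "arm_command", "body": {
  "commands": [
    [0.2,0.032,0,0],
    [0.2,0.032,0,0],
    [0.2,0.032,0,0],
    [0.2,0.032,0,0],
    [0.1,0.016,0,0],
    [0,0,0,0],
    [0,0,0,0]
  ]
}}

```text
time: 10.28
tool_pos: [0.4894, -0.2418, 0.0504]
ee_rot: [[-0.987, -0.159, -0.003], [-0.159, 0.987, 0.001], [0.002, 0.001, -1.0]]
wrist_force: [-6.6, -2.2, -0.2]
grip_width: 0.0458
grasp_force: 50.0
```

{"method": "arm_command", "body": {
  "commands": [
    [0.1,0.016,0,0],
    [0,0,0,0],
    [0,0,-0.1,0],
    [0,0,-0.1,0],
    [0,0,-0.1,0],
    [0,0,-0.1,0],
    [0,0,-0.1,0],
    [0,0,-0.1,0],
    [0,0,0,0]
  ],
  "newtons": 25
}}

```text
time: 11.03
tool_pos: [0.4911, -0.2414, 0.0382]
ee_rot: [[-0.987, -0.159, -0.003], [-0.159, 0.987, 0.001], [0.003, 0.001, -1.0]]
wrist_force: [-7.1, -2.5, 0.6]
grip_width: 0.0457
grasp_force: 25.0
```

{"method": "arm_command", "body": {
  "commands": [
    [0,0,-0.1,0],
    [0,0,-0.1,0],
    [0,0,-0.1,0],
    [0,0,-0.1,0],
    [0,0,-0.1,0],
    [0,0,-0.1,0],
    [0,0,0,0]
  ]
}}

```text
time: 11.62
tool_pos: [0.4911, -0.2414, 0.0262]
ee_rot: [[-0.987, -0.159, -0.003], [-0.159, 0.987, 0.001], [0.003, 0.001, -1.0]]
wrist_force: [-6.4, -1.5, -0.4]
grip_width: 0.0458
grasp_force: 25.0
```

Run:
```python
from h import *
s=get_state();print(s["wrist_force"],s["moment"],s["tool_pos"])
sd=camera("side")[190:310,220:370,::-1];cv2.imwrite("pics/c7.png",cv2.resize(sd,None,fx=5,fy=5,interpolation=cv2.INTER_CUBIC))
```

```text
[-6.42707073 -1.49002608 -0.38410214] [-0.18147559  0.89880983 -0.02236097] [ 0.49113963 -0.24141807  0.02617355]
```

View pics/c7.png

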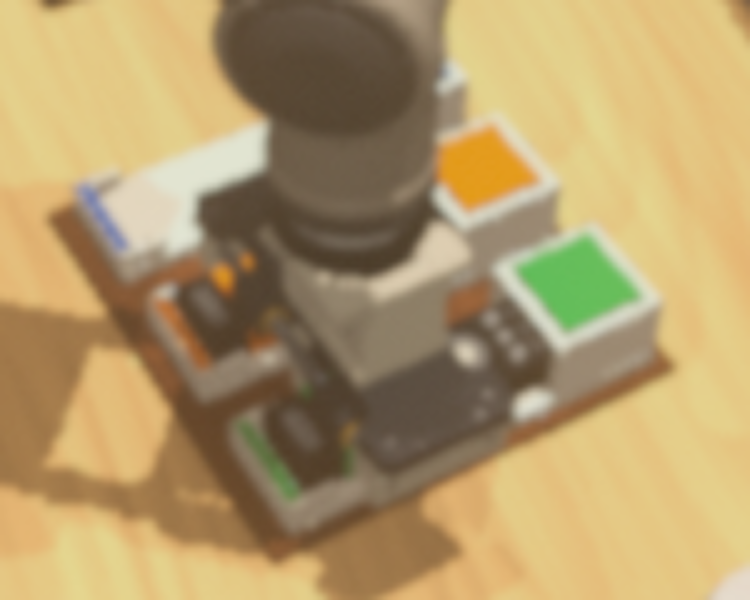

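The tail at about (300,430) has passed inside the green lip with a visible gap. I lower it the last few millimetres.

{"method": "arm_command", "body": {
  "commands": [
    [0.05,0.008,-0.05,0],
    [0,0,-0.05,0],
    [0,0,-0.05,0],
    [0,0,-0.05,0],
    [0,0,0,0],
    [0,0,0,0]
  ]
}}

```text
time: 12.17
tool_pos: [0.4924, -0.2413, 0.0234]
ee_rot: [[-0.987, -0.159, -0.002], [-0.159, 0.987, 0.0], [0.002, 0.001, -1.0]]
wrist_force: [-8.1, -0.7, 7.9]
grip_width: 0.0459
grasp_force: 25.0
```

The floor reaction shows it has bottomed. I ease the grip, open partly and lift.

{"method": "arm_command", "body": {
  "commands": [
    [0,0,0,0],
    [0,0,0,0],
    [0,0,0,0]
  ],
  "newtons": 3
}}

```text
time: 12.42
tool_pos: [0.4934, -0.2412, 0.0229]
ee_rot: [[-0.987, -0.159, -0.0], [-0.159, 0.987, 0.0], [0.0, 0.0, -1.0]]
wrist_force: [-3.1, 0.8, 2.1]
grip_width: 0.0458
grasp_force: 3.0
```

{"method": "arm_command", "body": {
  "commands": [
    [0,0,0,0],
    [0,0,0,0],
    [0,0,0,0],
    [0,0,0,0],
    [0,0,0.4,0],
    [0,0,0.8,0],
    [0,0,1,0],
    [0,0,1,0],
    [0,0,1,0],
    [0,0,1,0],
    [0,0,1,0],
    [-0.8,0.5,1,0],
    [-1,0.8,0.5,0],
    [-1,0.8,0,0],
    [-1,0.8,0,0],
    [-1,0.8,0,0],
    [-1,0.8,0,0],
    [0,1,0,0],
    [0,1,0,0],
    [0,0,0,0]
  ],
  "hand": 0.7
}}

```text
time: 14.08
tool_pos: [0.3767, -0.1089, 0.1773]
ee_rot: [[-0.987, -0.161, 0.001], [-0.161, 0.987, 0.001], [-0.001, 0.001, -1.0]]
wrist_force: [-0.4, -0.3, 0.3]
grip_width: 0.0644
grasp_force: 0.0
```

Run:
```python
from h import *
s=get_state();print(s["wrist_force"],s["tool_pos"])
sd=camera("side")[190:310,220:370,::-1];t=camera("top")
o=np.zeros((480,800,3),np.uint8);o[:360,:450]=cv2.resize(sd,None,fx=3,fy=3,interpolation=cv2.INTER_CUBIC);o[:350,450:]=cv2.resize(t[160:270,240:350,::-1],(350,350),interpolation=cv2.INTER_CUBIC);cv2.imwrite("pics/c8.png",o)
for k,v in COL.items():
    for b in blobs(t,*v):
        if b[0]<600 and 240<b[1][0]<350: print(k,b[0],np.round(b[1],1))
```

```text
[-0.36627965 -0.33840631  0.28447738] [ 0.37672987 -0.10893626  0.17732593]
green 249 [327.4 179.4]
green 112 [335.1 226.1]
green 28 [338.3 238.9]
blue 246 [266.8 188.9]
orange 239 [297.2 184.1]
orange 73 [305.6 230.2]
```

View pics/c8.png

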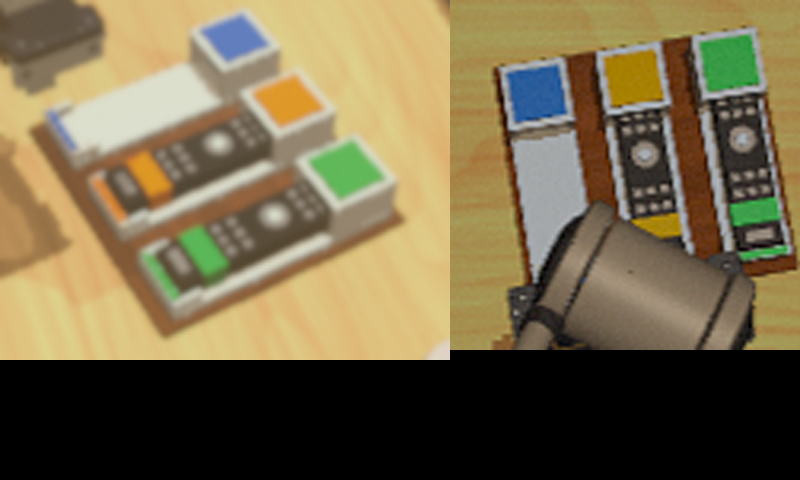

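The green remote's band sits 46.7 px below its hood label, against 46.8 px for the orange remote that is already home. In the side view both lie flat behind their lips, so I hand the job in.

```bash
python3 -c "
from rig import *
print(job_done())"
```

```text
the job is handed in; nothing more can be done
None
```

The green remote is in its green cradle, buttons up and flat behind the lip, matching the orange one that was already home; the arm has let go, nothing else was touched, and the job was handed in at about 14 s.

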